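Stand the knocked-over parts bin back in its row

ROBOT

A 6-joint arm with a two-finger parallel gripper is mounted at the origin on the work surface. World frame = base frame: x ahead of the robot, y to its left, z up, the work surface at z = 0. Lengths are in m, angles in degrees, forces in N, time in s.
With the tool pointing down it reaches from about 0.275 to 0.775 m from the base axis. Payload 14.6 kg.
Tool frame: the origin (TCP) lies midway between the tips of the shut fingers; the grasp point (between the pads) lies 19 mm behind it; z points along the fingers, y is the line along which they close (so a half turn about z gives the same grasp; the last joint's range is limited). The gripper opens to 85 mm and grips with 20 to 120 N. Pads are 22 mm wide; open, the fingers measure 114 mm over their backs; the gripper's body (76 mm by 85 mm) begins 54 mm behind the grasp point. The pads swing forward as they close: fully open they stand 13 mm farther back than shut.
Start: joints at [64.211, 15.075, -2.767, 72.158, 0, 81.102], TCP at [0.153, 0.502, 0.231] pointing down, gripper open.
Joint ranges: [-151.79, 151.79], [-50.71, 97.33], [-67.44, 78.34], [-121.81, 120.89], [-77.56, 73.72], [-180, 180]. Speed limits (degrees/s): [108.29, 108.29, 147.25, 159.86, 180, 180].

INTERFACE

Orientations are given as a 3x3 rotation matrix whose columns are the frame's x, y, z axes.
In Python, from bench import sense, read_camera, finish_job gives the robot as it stands.
- The arm moves only by the shell command python3 -m handwheel 'ROWS'. ROWS is JSON, one flat list of numbers, 5 for each row, row after row: the shift along the world's x, y, z as a fraction of full scale, then the turn about the world's z as a fraction of full scale, then the closure, from 0 (fully open) to 1 (shut). A call has 1 to 12 rows; each row is the pose to reach, as a shift and turn from the pose commanded when the call began, turning the shorter way round; what a row does not reach only later rows make up. Full scale, the value 1, is 750 mm for a shift and 360 degrees for a turn. A row lasts 1/12 s, in which the tool goes at most 41.7 mm and 7.16 degrees, less where a joint would pass 70% of its speed; a pose out of reach is approached as far as the arm can. A call with a number of a shift or a turn outside -1 to 1 is refused whole. A call with a gripper value outside its range is refused whole. The fingers move at their own pace and stop on an object; the grip force is fixed at half the most. Time passes only in rows, so rows that repeat a pose let the fingers close. It gives the time, the measured TCP pose, the force, the opening and the grip force at its end, in the units of the state.
- sense(): the state, without advancing time (a new reading comes with each control period).
- read_camera(name): name is "scene" or "top"; returns a dict with "frame" (480x640x3 uint8, red, green, blue), "range_z" (480x640 float32, m along the optical axis (not along the pixel's ray), 0 where there is no reading), "intrinsics" (3x3 intrinsics, pixels), "k1" (the pictures are not rectified: a ray, as slopes to the right and down, at radius r is drawn at 1 + k1 r^2 times it, then the intrinsics apply), "R" (3x3) and "t" (3): a world point X has camera coordinates R X + t. Camera axes: x right, y down, z forward; pixel columns grow to the right and rows downward; lengths in m; the calibration is good to about 2 mm. A picture is of the moment at which its call begins.
- finish_job(): hands the job in; it is judged then, once.
The state is a dict: "time": time; "joints": joint angles; "dq": joint speeds; "joint_torque": joint torques, N m; "eef_pos": TCP position; "tool_rot": TCP orientation; "wrist_force": force on the tool from outside, world axes, zero at the start; "torque": the same for the moment, N m; "opening": finger opening in m; "grasp_force": force on a finger pad.
Only numpy, scipy, OpenCV 4.12 (cv2) and the standard library are available. Lean on these libraries where they do the work, as an engineer would, in place of code of your own. Each camera call takes 0.05 s, during which the arm holds its last target. There are 200 camera calls.

TASK

The empty blue parts bin has been knocked over onto its side. Without picking it up, tip it back onto its base with gentle pushes of the fingertips, then push it back into the row: its back end flat against the steel stop strip and its side close beside the neighbouring bin, with a gap of less than 2 cm. Leave the two full bins, the hose adapter and the knife where they are.

Things in the scene. Friction and masses are not known exactly. Their poses are not given: they have to be found in the camera images.
- bin: The empty blue plastic bin, 190 long x 105 wide x 80 mm high when upright, open on top, walls 3 mm. Origin: centre of its underside. x to its back end (wall 80 mm high, 95 mm from the origin), y to its left side (52.5 mm), z out of the mouth. It starts lying on its right side: y points up (left wall on top, at 105 mm height), the mouth faces roughly world -y, x roughly to the strip.
- bin_rim (a point): Point on the left side's rim (6 mm thick) at x 10, y 52.5, z 80 mm of the bin: the upper rim while it lies. Pushed here level, from the mouth side towards the base (the bin's -z), with under 2 N, the lying bin pivots on the long edge of its base hardly sliding; past about 30 degrees it falls onto its base by itself. Axes as the bin's.
- bin_back (a point): Middle of the lower edge of the bin's back end (95 mm along the bin's x from its origin). Axes as the bin's.
- bin_front (a point): Middle of the lower edge of the bin's front end (-95 mm along the bin's x). The front wall is only 36 mm high; the side walls slope from 80 mm height at x = -35 mm down to 36 mm at the front. Axes as the bin's.
- bin_middle (a point): centre of the bin's box, 40 mm along the bin's z from its origin
- stop: The fixed steel angle strip, 700 mm long, 30 mm high, on the bench. Origin: middle of the foot of its upright face that looks towards the robot; x points away from the robot (the bins stand at x < 0 with their backs at x = 0), y along the strip to the left, z up. Its upright flange is 3 mm thick.
- neighbour: The nearer full bin of the row, same shape as the empty bin, upright, filled with steel hose adapters, about 1.6 kg, its back against the strip. Origin: centre of its underside, x to its back end, y left, z up. The empty bin belongs at its right side (-y).
- end_bin: The farther full bin at the left end of the row, same shape and axes, filled with ferrules, about 1.6 kg. To be left alone.
- adapter: A loose steel hose adapter standing on the bench in front of the full bins, 63 mm tall, 36 mm across the hexagon's corners. Origin: centre of its underside. To be left alone.
- knife: A folded utility knife lying on the bench to the right, 98 x 30 x 17 mm, length along its x. Origin: centre of its underside. To be left alone.
Not all that is in view belongs to the job. What is shaped like the bin but pink is not meant.

How it is judged (in metres and radians):
On the way:
1. the bin stands on its base (angle between bin's own z axis and vertical below 0.06 rad and height (world z) of bin below 0.006 m), for 0.2 s.
At the end, for the whole second after the job is handed in: The bin rests upright on its base (within 0.06 rad), the middle of its back within 6 mm of the strip and square to it within 0.06 rad, at the right of the neighbouring bin with a gap under about 20 mm, at rest (all of step 1 and x of bin_back in the frame of stop between -0.006 and 0.004 m and angle between the x axis of bin and the x axis of stop, either way round below 0.06 rad and y of bin in the frame of neighbour between -0.127 and -0.1 m and linear speed of bin below 0.02 m/s); the robot touches nothing.
It fails at once if the bin is lifted off the bench (height (world z) of bin_middle above 0.086 m).
It fails at once if the bin is pinched or pushed hard (over 36 N) (contact force between bin and the fingers above 36 N).
It fails at once if a full bin is shifted by more than 12 mm (distance of any of neighbour, end_bin from where it was at the start of the episode above 0.012 m).
It fails at once if the adapter or the knife is shifted by more than 15 mm or knocked over (distance of any of adapter, knife from where it was at the start of the episode above 0.015 m or angle between adapter's own z axis and vertical above 0.5 rad).
It also fails if it takes over 58 s, if anything falls off the work surface, if the arm or the gripper's body presses on something with over 40 N, if the wrist force passes 120 N, or if a joint passes its speed limit or range.

## Working session

There is one attempt and no reset: what is moved stays moved. The work goes in short steps, Python scripts to look and compute and a shell command to move; the robot and the scene stay as the last step left them, time stands still between calls to the robot, and variables do not carry over. Pictures are saved under pics/ and viewed, at most 10 in all, crops included, and the job is handed in when it is done.

```bash
mkdir -p pics; ls; cat > h.py <<'E'
import numpy as np, cv2
from bench import sense, read_camera, finish_job
def cloud(c):
    K=np.array(c["intrinsics"]);k1=c["k1"];R=np.array(c["R"]);t=np.array(c["t"])
    z=c["range_z"];v,u=np.mgrid[0:480,0:640].astype(float)
    p=np.stack([u,v],-1).reshape(-1,1,2)
    s=cv2.undistortPoints(p,K,np.array([k1,0,0,0,0.])).reshape(480,640,2)
    P=np.dstack([s[...,0]*z,s[...,1]*z,z])
    X=(P-t)@R
    X[z==0]=np.nan
    return X
E
python3 - <<'E'
from h import *
for n in("scene","top"):
    c=read_camera(n);cv2.imwrite(f"pics/{n}0.png",c["frame"][...,::-1]);np.save(f"{n}0.npy",cloud(c));print(n,c["k1"],np.array(c["R"]).round(3).tolist(),np.array(c["t"]).round(3))
s=sense();print(s["time"],s["eef_pos"],s["tool_rot"],s["opening"])
E
```

```text
pics
scene -0.02521914967743292 [[-0.75, 0.662, 0.004], [0.417, 0.478, -0.773], [-0.514, -0.578, -0.634]] [ 0.561 -0.071  1.545]
top -0.0445734700093175 [[-0.016, -1.0, 0.017], [-0.992, 0.014, -0.127], [0.127, -0.019, -0.992]] [-0.207  0.6    1.592]
0.1 [0.15244425 0.50214694 0.2308763 ] [[-9.56849615e-01  2.90583301e-01 -4.00186096e-04]
 [ 2.90583541e-01  9.56849275e-01 -8.18644282e-04]
 [ 1.45033418e-04 -8.99606959e-04 -9.99999585e-01]] 0.08504856782205798
```

View pics/scene0.png

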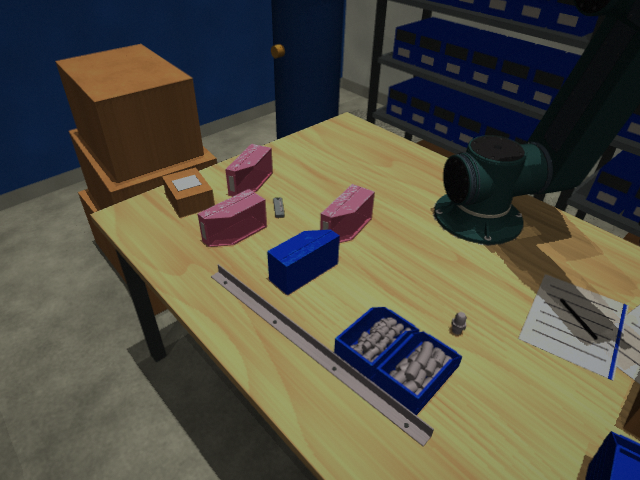

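View pics/top0.png

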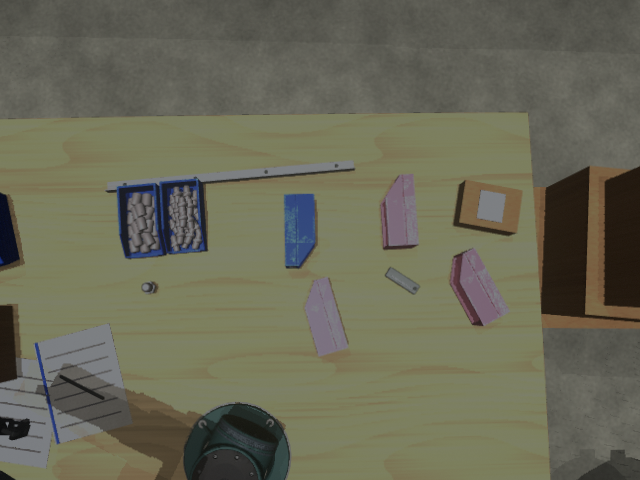

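The scene picture shows the blue bin on its side at about (303,260), the full bins at (372,338) and (420,368), the strip from (215,272) to (430,435), the adapter at (459,322) and the knife at (279,207). The top picture has the bin at (300,230) with its mouth facing right (-y), the neighbour at (184,215), the strip from (107,187) to (353,166), and pink bins at (400,210) and (327,315).

```bash
python3 - <<'E'
from h import *
def box(X,m):
    P=X[m];P=P[~np.isnan(P[:,0])];r=cv2.minAreaRect(P[:,:2].astype(np.float32))
    return cv2.boxPoints(r).round(4).tolist(),r[1],P[:,2].mean().round(4),len(P)
for n in("top","scene"):
    X=np.load(n+"0.npy");im=cv2.imread(f"pics/{n}0.png").astype(int)
    b,g,r=im[...,0],im[...,1],im[...,2]
    blue=(b>1.6*r)&(b>1.4*g)
    x,y,z=X[...,0],X[...,1],X[...,2]
    reg=(x>.3)&(x<.8)
    print(n,"bin",box(X,blue&reg&(z>.098)&(z<.115)&(y<0.1)&(y>-.3)))
    print(" full rims",box(X,blue&reg&(z>.07)&(z<.09)&(y>0.1)&(y<.5)))
    full=blue&reg&(y>0.1)&(y<.5)&(z>.02)
    print(" full all",box(X,full))
    st=(z>.022)&(z<.036)&(x>.62)&(x<.85)&(y>-.3)&(y<.6)&~blue
    print(" strip",box(X,st))
    # profile of strip
    for y0 in (-.1,.0,.1):
        m=(abs(y-y0)<.004)&(x>.66)&(x<.8)
        q=X[m];q=q[np.argsort(q[:,0])];print(y0,[(a.round(3),c.round(3)) for a,_,c in q if c>.004][:14])
X=np.load("top0.npy")
for u,v in((400,180),(400,245),(384,215),(320,280),(305,310),(148,288),(402,280)):print(u,v,X[v,u].round(3))
im=cv2.imread("pics/top0.png");cv2.imwrite("pics/c1.png",cv2.resize(im[150:290,100:350],None,fx=3.2,fy=3.2,interpolation=cv2.INTER_CUBIC))
E
```

```text
top bin ([[0.5047000050544739, -0.2160000056028366], [0.6938999891281128, -0.21799999475479126], [0.6947000026702881, -0.14149999618530273], [0.5055000185966492, -0.13950000703334808]], (0.07651849091053009, 0.1891804039478302), np.float64(0.1053), 1504)
 full rims ([[0.578499972820282, 0.3012999892234802], [0.5975000262260437, 0.08789999783039093], [0.7473000288009644, 0.10119999945163727], [0.7282999753952026, 0.31470000743865967]], (0.15037235617637634, 0.21428167819976807), np.float64(0.0791), 562)
 full all ([[0.5356000065803528, 0.2992999851703644], [0.5512999892234802, 0.08669999986886978], [0.7459999918937683, 0.10109999775886536], [0.730400025844574, 0.31369999051094055]], (0.19528675079345703, 0.2131803333759308), np.float64(0.0671), 871)
 strip ([[0.6000999808311462, 0.3492000102996826], [0.6525999903678894, -0.3091000020503998], [0.7820000052452087, -0.298799991607666], [0.7294999957084656, 0.359499990940094]], (0.12973853945732117, 0.6604461669921875), np.float64(0.0287), 941)
-0.1 [(np.float64(0.666), np.float64(0.004)), (np.float64(0.668), np.float64(0.009)), (np.float
[... 3807 characters left out ...]
0.028)), (np.float64(0.666), np.float64(0.019)), (np.float64(0.667), np.float64(0.026)), (np.float64(0.667), np.float64(0.018)), (np.float64(0.672), np.float64(0.018)), (np.float64(0.674), np.float64(0.014)), (np.float64(0.675), np.float64(0.02)), (np.float64(0.682), np.float64(0.084)), (np.float64(0.684), np.float64(0.079)), (np.float64(0.687), np.float64(0.082)), (np.float64(0.69), np.float64(0.076)), (np.float64(0.695), np.float64(0.021)), (np.float64(0.699), np.float64(0.085))]
400 180 [ 0.728 -0.448  0.106]
400 245 [ 0.554 -0.442  0.107]
384 215 [ 0.65  -0.417  0.003]
320 280 [ 0.465 -0.23   0.105]
305 310 [ 0.389 -0.19   0.102]
148 288 [0.453 0.228 0.059]
402 280 [ 0.466 -0.46   0.009]
```

View pics/c1.png

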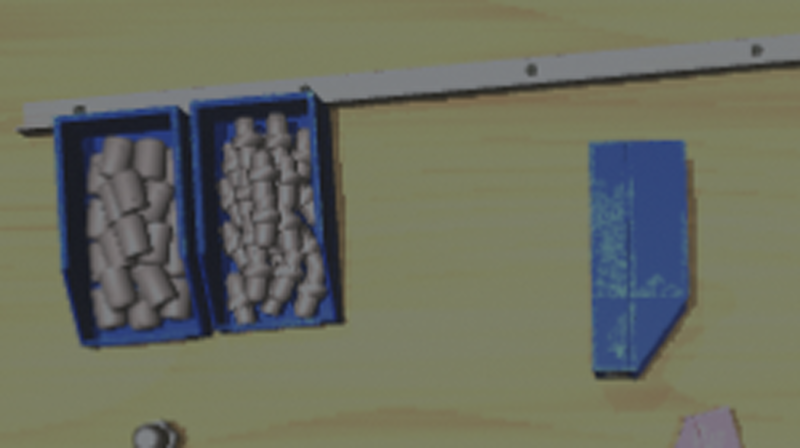

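```bash
python3 -m handwheel '[0.36,-0.54,0,-0.203,0.3, 0.36,-0.54,0,-0.203,0.3, 0.36,-0.54,0,-0.203,0.3, 0.36,-0.54,0,-0.203,0.3, 0.36,-0.54,0,-0.203,0.3, 0.36,-0.54,0,-0.203,0.3, 0.36,-0.54,0,-0.203,0.3, 0.36,-0.54,0,-0.203,0.3, 0.36,-0.54,0,-0.203,0.3, 0.36,-0.54,0,-0.203,0.3, 0.36,-0.54,0,-0.203,0.3, 0.36,-0.54,0,-0.203,0.3]'
```

```text
time: 1.1
eef_pos: [0.4238, 0.0944, 0.2311]
tool_rot: [[0.003, 1.0, 0.0], [1.0, -0.003, -0.0], [-0.0, 0.0, -1.0]]
wrist_force: [0.1, 1.3, -0.2]
opening: 0.0593
grasp_force: 0.0
```

```bash
python3 -m handwheel '[0.264,-0.493,0,0,0.3, 0.264,-0.493,0,0,0.3, 0.264,-0.493,0,0,0.3, 0.264,-0.493,0,0,0.3, 0.264,-0.493,0,0,0.3, 0.264,-0.493,0,0,0.3, 0.264,-0.493,0,0,0.3, 0.264,-0.493,0,0,0.3, 0.264,-0.493,0,0,0.3, 0.264,-0.493,0,0,0.3, 0.264,-0.493,0,0,0.3, 0.264,-0.493,0,0,0.3]'
```

```text
time: 2.1
eef_pos: [0.6209, -0.2744, 0.2294]
tool_rot: [[0.002, 1.0, -0.002], [1.0, -0.002, 0.001], [0.001, -0.002, -1.0]]
wrist_force: [0.1, 0.9, -0.7]
opening: 0.0603
grasp_force: 0.0
```

```bash
python3 -m handwheel '[0,0,-0.19,0,0.3, 0,0,-0.19,0,0.3, 0,0,-0.19,0,0.3, 0,0,-0.19,0,0.3, 0,0,-0.19,0,0.3]'; python3 - <<'E'
from h import *
c=read_camera("scene");cv2.imwrite("pics/s2.png",cv2.resize(c["frame"][130:330,200:440,::-1],None,fx=3,fy=3,interpolation=cv2.INTER_CUBIC))
E
```

```text
time: 2.52
eef_pos: [0.6179, -0.2698, 0.0847]
tool_rot: [[-0.001, 1.0, -0.006], [1.0, 0.001, 0.004], [0.004, -0.006, -1.0]]
wrist_force: [-0.8, -0.4, 0.5]
opening: 0.0596
grasp_force: 0.0
```

View pics/s2.png

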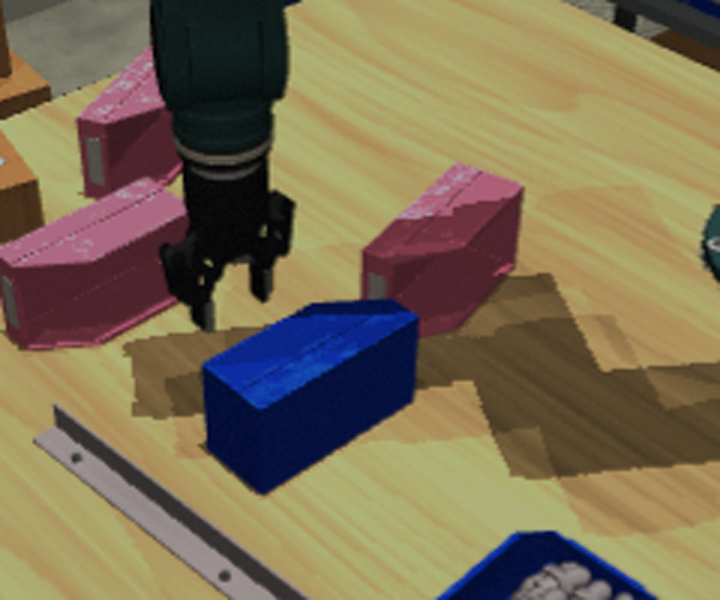

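The picture shows the fingertips at crop pixels (207,320) and (263,295), behind the bin on its mouth side and at rim height. They are ready to push.

```bash
python3 -m handwheel '[0,0.02,0,0,0.3, 0,0.04,0,0,0.3, 0,0.05,0,0,0.3, 0,0.058,0,0,0.3, 0,0.066,0,0,0.3, 0,0.075,0,0,0.3, 0,0.084,0,0,0.3, 0,0.093,0,0,0.3, 0,0.102,0,0,0.3, 0,0.111,0,0,0.3, 0,0.12,0,0,0.3, 0,0.129,0,0,0.3]'; python3 - <<'E'
from h import *
c=read_camera("scene");cv2.imwrite("pics/s3.png",cv2.resize(c["frame"][130:330,200:440,::-1],None,fx=3,fy=3,interpolation=cv2.INTER_CUBIC))
E
```

```text
time: 3.57
eef_pos: [0.6205, -0.1749, 0.0887]
tool_rot: [[-0.0, 1.0, -0.0], [1.0, 0.0, 0.0], [0.0, -0.0, -1.0]]
wrist_force: [0.0, -0.7, 0.5]
opening: 0.0594
grasp_force: 0.0
```

View pics/s3.png

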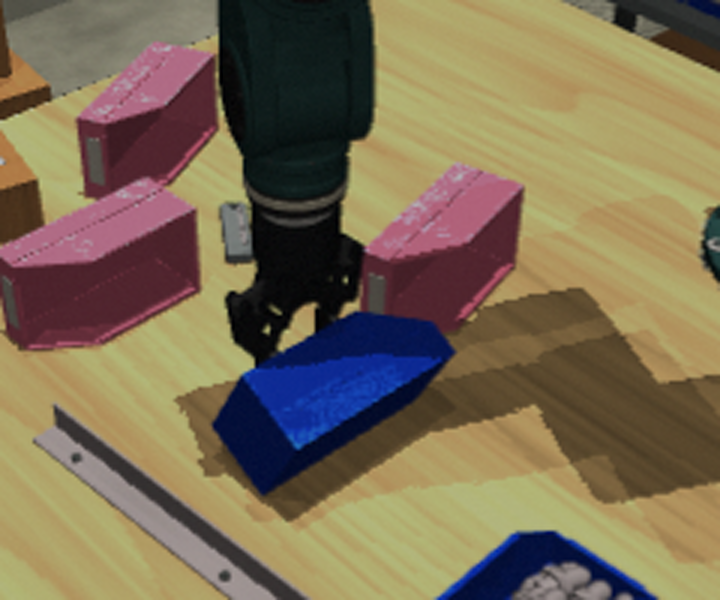

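The bin is tilted about 30 degrees on its base edge, with its lower corner at crop (265,492), and is nearly past balance. I'll push it a little further.

```bash
python3 -m handwheel '[0,0.006,0,0,0.3, 0,0.012,0,0,0.3, 0,0.018,0,0,0.3, 0,0.024,0,0,0.3, 0,0.03,0,0,0.3, 0,0.03,0,0,0.3, 0,0.03,0,0,0.3, 0,0.03,0,0,0.3, 0,0.03,0,0,0.3, 0,0.03,0,0,0.3]'; python3 - <<'E'
from h import *
c=read_camera("scene");X=cloud(c);im=c["frame"].astype(int)
blue=(im[...,2]>1.6*im[...,0])&(im[...,2]>1.4*im[...,1])
x,y,z=np.moveaxis(X,2,0)
m=blue&(x>.4)&(x<.8)&(y<.07)&(y>-.3)&(z>.01)
P=X[m];print(np.nanpercentile(P,[1,50,99],axis=0).round(3))
P=X[m&(z>.074)];r=cv2.minAreaRect(P[:,:2].astype(np.float32));print(r,cv2.boxPoints(r).round(3))
E
```

```text
time: 4.45
eef_pos: [0.6205, -0.1534, 0.0887]
tool_rot: [[-0.0, 1.0, 0.0], [1.0, 0.0, -0.0], [-0.0, 0.0, -1.0]]
wrist_force: [-0.0, 0.3, 0.1]
opening: 0.0594
grasp_force: 0.0
[[ 0.504 -0.139  0.011]
 [ 0.626 -0.075  0.046]
 [ 0.696 -0.031  0.083]]
((0.5842685103416443, -0.052889928221702576), (0.1742715686559677, 0.3337746560573578), 48.94795608520508) [[ 0.401 -0.009]
 [ 0.653 -0.228]
 [ 0.767 -0.097]
 [ 0.516  0.122]]
```

```bash
python3 -m handwheel '[-0.006,-0.044,0,0.012,0, -0.006,-0.044,-0.02,0.012,0, -0.006,-0.044,-0.05,0.012,0, -0.006,-0.044,-0.078,0.012,0, -0.006,-0.044,-0.078,0.012,0, -0.006,-0.044,-0.078,0.012,0]'; python3 -m handwheel '[-0.001,0.015,0,0,0, -0.002,0.03,0,0,0, -0.003,0.042,0,0,0, -0.004,0.053,0,0,0, -0.005,0.064,0,0,0, -0.006,0.075,0,0,0, -0.006,0.086,0,0,0, -0.007,0.097,0,0,0, -0.008,0.108,0,0,0, -0.009,0.119,0,0,0, -0.01,0.13,0,0,0, -0.01,0.135,0,0,0]'
```

```text
time: 5.0
eef_pos: [0.6155, -0.186, 0.0299]
tool_rot: [[-0.076, 0.997, -0.002], [0.997, 0.076, 0.001], [0.001, -0.002, -1.0]]
wrist_force: [-0.2, 0.3, 0.8]
opening: 0.0852
grasp_force: 0.0
time: 6.0
eef_pos: [0.6082, -0.0837, 0.0302]
tool_rot: [[-0.076, 0.997, -0.0], [0.997, 0.076, 0.0], [0.0, -0.0, -1.0]]
wrist_force: [0.2, -2.1, 1.0]
opening: 0.0854
grasp_force: 1.0
```

```bash
cat >> h.py <<'E'
def meas():
    for n in("scene","top"):
        c=read_camera(n);X=cloud(c);im=c["frame"].astype(int)
        blue=(im[...,2]>1.6*im[...,0])&(im[...,2]>1.4*im[...,1])
        x,y,z=np.moveaxis(X,2,0)
        m=(blue&(x>.4)&(x<.78)&(y<.33)&(y>-.3)&(z>.01)).astype(np.uint8)
        k,l=cv2.connectedComponents(m)
        for i in range(1,k):
            P=X[l==i]
            if len(P)<150: continue
            r=cv2.minAreaRect(P[:,:2].astype(np.float32));print(n,len(P),np.round(r[1],3),round(r[2],2),cv2.boxPoints(r).round(4).tolist())
        cv2.imwrite(f"pics/{n}_{sense()['time']:.1f}.png",cv2.resize(c["frame"][130:430,150:500,::-1] if n=="scene" else c["frame"][150:290,100:350,::-1],None,fx=2,fy=2,interpolation=cv2.INTER_CUBIC))
E
python3 -c "
from h import *
meas()"; ls pics
```

```text
scene 2408 [0.198 0.127] 4.78 [[0.48539999127388, 0.025100000202655792], [0.4959999918937683, -0.10159999877214432], [0.6937999725341797, -0.08510000258684158], [0.6832000017166138, 0.041600000113248825]]
scene 4379 [0.199 0.221] 4.21 [[0.5349000096321106, 0.29899999499320984], [0.5511000156402588, 0.07850000262260437], [0.7497000098228455, 0.09309999644756317], [0.7335000038146973, 0.31369999051094055]]
top 1092 [0.196 0.222] 4.88 [[0.5339999794960022, 0.29789999127388], [0.5529000163078308, 0.07720000296831131], [0.748199999332428, 0.09390000253915787], [0.7293000221252441, 0.31459999084472656]]
c1.png
s2.png
s3.png
scene0.png
scene_6.0.png
top0.png
top_6.1.png
```

```bash
python3 -m handwheel '[-0.001,0.01,0,0,0, -0.002,0.02,0,0,0, -0.002,0.03,0,0,0, -0.003,0.04,0,0,0, -0.004,0.05,0,0,0, -0.004,0.052,0,0,0, -0.004,0.052,0,0,0]'
cat >> h.py <<'E'
def fit(P,ax):
    # robust line: P[1-ax] -> P[ax]
    for _ in range(6):
        k=np.polyfit(P[:,1-ax],P[:,ax],1);e=P[:,ax]-np.polyval(k,P[:,1-ax]);P=P[abs(e)<max(.002,1.8*np.median(abs(e)))]
    return k.round(4),len(P)
E
python3 - <<'E'
from h import *
for n in ("scene","top"):
    c=read_camera(n);X=cloud(c);im=c["frame"].astype(int)
    blue=(im[...,2]>1.6*im[...,0])&(im[...,2]>1.4*im[...,1])
    x,y,z=np.moveaxis(X,2,0);cv2.imwrite(f"pics/{n}8.png",c["frame"][...,::-1])
    if n=="scene":
        for nm,m in (("left",(y<.08)&(y>.015)&(x>.5)&(x<.67)&(z>.015)&(z<.07)&blue),("back",(x>.675)&(x<.72)&(y>-.08)&(y<.05)&(z>.015)&(z<.07)&blue)):
            P=X[m];P=P[~np.isnan(P[:,0])];print(nm,np.percentile(P,[5,50,95],axis=0).round(3).tolist(),fit(P,1 if nm=="left" else 0))
    m=(z>.072)&(z<.09)&blue&(x>.6)&(x<.72)
    for x0 in (.61,.63,.65,.67):
        q=np.sort(y[m&(abs(x-x0)<.01)]);print(n,x0,q[(q>-.1)&(q<.13)].round(3).tolist())
im=cv2.imread("pics/top8.png");cv2.imwrite("pics/c8.png",cv2.resize(im[150:290,140:320],None,fx=4,fy=4,interpolation=cv2.INTER_CUBIC))
E
```

```text
time: 6.68
eef_pos: [0.6054, -0.0451, 0.0303]
tool_rot: [[-0.077, 0.997, -0.0], [0.997, 0.077, 0.0], [0.0, -0.0, -1.0]]
wrist_force: [0.7, 0.3, 0.2]
opening: 0.0854
grasp_force: 0.0
left [[0.508, 0.064, 0.021], [0.554, 0.068, 0.052], [0.653, 0.075, 0.068]] (array([0.0736, 0.027 ]), 275)
back [[0.679, -0.024, 0.018], [0.682, 0.012, 0.043], [0.686, 0.046, 0.067]] (array([-0.0696,  0.6831]), 337)
scene 0.61 [-0.033, -0.033, -0.032, -0.031, -0.03, -0.03, -0.03, -0.03, -0.029, -0.029, -0.029, -0.028, -0.028, -0.028, -0.028, -0.027, -0.027, -0.026, -0.024, 0.067, 0.067, 0.067, 0.068, 0.069, 0.069, 0.07, 0.07, 0.07, 0.07, 0.07, 0.071, 0.071, 0.071, 0.072, 0.072, 0.072, 0.072, 0.073, 0.073, 0.073, 0.073, 0.073, 0.073, 0.075, 0.084, 0.087, 0.088, 0.088, 0.089, 0.09, 0.091]
scene 0.63 [-0.032, -0.031, -0.031, -0.03, -0.03, -0.03, -0.029, -0.028, -0.028, -0.027, -0.027, -0.026, -0.026, -0.026, -0.026, -0.026, -0.025, -0.025, -0.025, -0.025, 0.066, 0.068, 0.068, 0.068, 0.069, 0.069, 0.07, 0.07, 0.071, 0.072, 0.072, 0.072, 0.072, 0.072, 0.073, 0.073, 0.073, 0.073, 0.073, 0.074, 0.074, 0.074, 0.07
[... 1137 characters left out ...]
.039, 0.04, 0.043, 0.044, 0.044, 0.045, 0.046, 0.046, 0.047, 0.047, 0.048, 0.048, 0.05, 0.05, 0.05, 0.05, 0.052, 0.053, 0.054, 0.054, 0.056, 0.056, 0.057, 0.057, 0.058, 0.059, 0.06, 0.061, 0.061, 0.062, 0.063, 0.063, 0.064, 0.065, 0.066, 0.066, 0.067, 0.068, 0.068, 0.069, 0.069, 0.07, 0.071, 0.071, 0.071, 0.071, 0.071, 0.072, 0.073, 0.073, 0.074, 0.074, 0.074, 0.074, 0.075, 0.075, 0.075, 0.075, 0.075, 0.075, 0.076, 0.076, 0.077, 0.077, 0.077, 0.077, 0.077, 0.077, 0.077, 0.078, 0.078, 0.088, 0.088, 0.089, 0.09, 0.09, 0.091, 0.091, 0.091, 0.091, 0.091, 0.092, 0.093, 0.093, 0.093, 0.094, 0.094, 0.094, 0.094, 0.094, 0.095, 0.095, 0.095]
top 0.61 []
top 0.63 []
top 0.65 []
top 0.67 [0.092, 0.095]
```

View pics/c8.png

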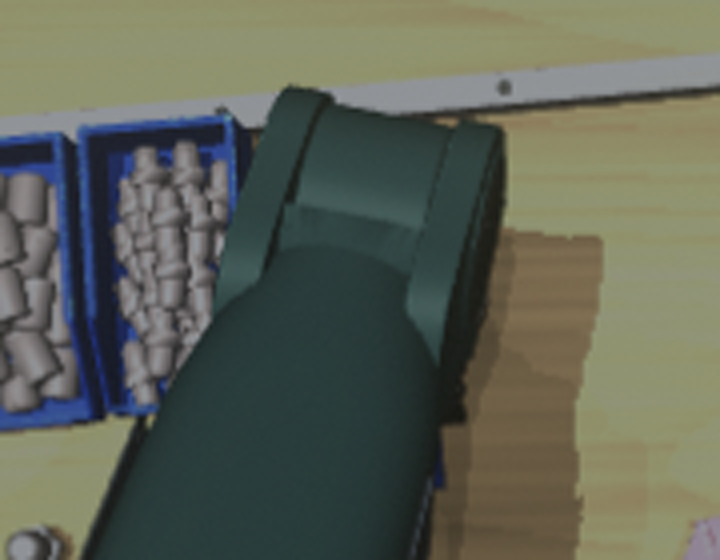

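The arm hides the bin in this crop, but the neighbour is undisturbed with its right rim at about (240,130). The measured gap is about 13 mm, so I'll push 4 mm more, retreat, and go round to the front.

```bash
python3 -m handwheel '[0,0.003,0,0,0, 0,0.006,0,0,0, 0,0.006,0,0,0, 0,-0.03,0,0,0, 0.002,-0.06,0,0,0, 0,-0.06,0.05,0,0.3, 0,-0.06,0.1,0,0.3, 0,-0.06,0.16,0,0.3, -0.05,-0.03,0.16,0.02,0.3, -0.1,0,0.16,0.04,0.3, -0.15,0.03,0.16,0.06,0.3, -0.21,0.07,0.16,0.08,0.3]'; python3 -m handwheel '[0,0,0,0.18,0.3, 0,0,0,0.18,0.3, 0,0,0,0.18,0.3, 0,0,0,0.18,0.3, 0,0,0,0.18,0.3, 0,0,0,0.18,0.3, 0,0,0,0.18,0.3, 0,0,0,0.18,0.3, 0,0,0,0.18,0.3, 0,0,0,0.18,0.3, 0,0,0,0.18,0.3]'; python3 - <<'E'
from h import *
c=read_camera("scene");X=cloud(c);im=c["frame"].astype(int)
blue=(im[...,2]>1.6*im[...,0])&(im[...,2]>1.4*im[...,1])
x,y,z=np.moveaxis(X,2,0)
for nm,m in (("left",(y<.085)&(y>.015)&(x>.5)&(x<.67)&(z>.015)&(z<.07)&blue),("back",(x>.675)&(x<.72)&(y>-.08)&(y<.05)&(z>.015)&(z<.07)&blue)):
    P=X[m];P=P[~np.isnan(P[:,0])];print(nm,fit(P,1 if nm=="left" else 0))
E
```

```text
time: 7.78
eef_pos: [0.4619, -0.0032, 0.1503]
tool_rot: [[-0.549, 0.836, 0.0], [0.836, 0.549, 0.0], [-0.0, 0.0, -1.0]]
wrist_force: [0.7, 0.9, 1.2]
opening: 0.06
grasp_force: 0.0
time: 8.7
eef_pos: [0.4637, -0.0037, 0.1503]
tool_rot: [[-0.991, -0.132, 0.0], [-0.132, 0.991, 0.0], [-0.0, 0.0, -1.0]]
wrist_force: [0.7, 0.6, -0.0]
opening: 0.0595
grasp_force: 0.0
left (array([0.0746, 0.0297]), 225)
back (array([-0.0771,  0.6835]), 315)
```

```bash
python3 -m handwheel '[-0.025,0.02,0,-0.009,0.3, -0.025,0.02,-0.05,-0.009,0.3, -0.025,0.02,-0.1,-0.009,0.3, -0.025,0.02,-0.15,-0.009,0.3, -0.025,0.02,-0.176,-0.009,0.3, -0.025,0.02,-0.176,-0.009,0.3, -0.025,0.02,-0.176,-0.009,0.3]'; python3 -m handwheel '[0.02,0.0015,0,0,0.3, 0.035,0.003,0,0,0.3, 0.045,0.0035,0,0,0.3, 0.054,0.004,0,0,0.3, 0.063,0.005,0,0,0.3, 0.072,0.0055,0,0,0.3, 0.081,0.006,0,0,0.3, 0.09,0.007,0,0,0.3, 0.1,0.0075,0,0,0.3, 0.11,0.008,0,0,0.3, 0.118,0.009,0,0,0.3, 0.118,0.009,0,0,0.3]'; python3 - <<'E'
from h import *
c=read_camera("scene");X=cloud(c);im=c["frame"].astype(int);cv2.imwrite("pics/s10.png",cv2.resize(c["frame"][200:440,240:480,::-1],None,fx=2.5,fy=2.5,interpolation=cv2.INTER_CUBIC))
blue=(im[...,2]>1.6*im[...,0])&(im[...,2]>1.4*im[...,1])
x,y,z=np.moveaxis(X,2,0)
m=(x>.7)&(x<.765)&(y>-.08)&(y<.05)&(z>.035)&(z<.07)&blue
P=X[m];P=P[~np.isnan(P[:,0])];print(fit(P,0))
m=(x>.6)&(x<.8)&(y>-.25)&(y<-.05)&(z>.005)&(z<.028)
P=X[m];P=P[~np.isnan(P[:,0])];print("strip rear",fit(P,0))
m=(x>.6)&(x<.8)&(y>.12)&(y<.18)&(z>.035)&(z<.07)&blue
P=X[m];P=P[~np.isnan(P[:,0])];P=P[P[:,0]>.72];print("neighbour back",fit(P,0))
E
```

```text
time: 9.33
eef_pos: [0.4445, 0.0114, 0.0182]
tool_rot: [[-0.997, -0.077, -0.002], [-0.077, 0.997, 0.0], [0.002, 0.0, -1.0]]
wrist_force: [0.5, 0.2, 0.9]
opening: 0.0596
grasp_force: 0.0
time: 10.33
eef_pos: [0.535, 0.0181, 0.0183]
tool_rot: [[-0.997, -0.08, 0.001], [-0.08, 0.997, 0.0], [-0.001, -0.0, -1.0]]
wrist_force: [0.0, -0.1, 0.1]
opening: 0.0601
grasp_force: 0.0
(array([-0.0787,  0.7379]), 150)
strip rear (array([-0.076 ,  0.7571]), 268)
neighbour back (array([-0.0682,  0.7519]), 211)
```

View pics/s10.png

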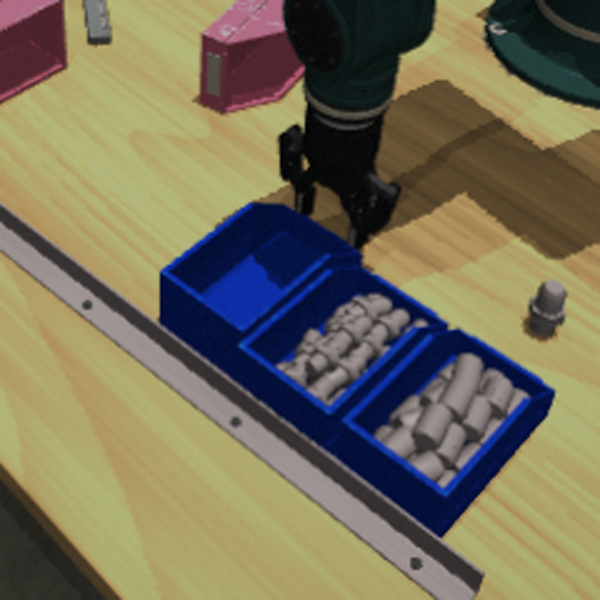

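The bin stands upright beside the neighbour with its back at crop (165,300), about 15 mm short of the strip. I'll close that slowly while watching the force.

```bash
python3 -m handwheel '[0.004,0.0003,0,0,0.3, 0.008,0.0006,0,0,0.3, 0.011,0.0008,0,0,0.3, 0.014,0.001,0,0,0.3, 0.0165,0.0012,0,0,0.3, 0.0165,0.0012,0,0,0.3]'; python3 -m handwheel '[0.001,0.0001,0,0,0.3, 0.002,0.0002,0,0,0.3, 0.002,0.0002,0,0,0.3]';  python3 -m handwheel '[0.001,0.0001,0,0,0.3, 0.001,0.0001,0,0,0.3]'
```

```text
time: 10.88
eef_pos: [0.5462, 0.019, 0.0183]
tool_rot: [[-0.997, -0.08, 0.0], [-0.08, 0.997, -0.0], [-0.0, -0.0, -1.0]]
wrist_force: [0.1, 0.9, -0.7]
opening: 0.0598
grasp_force: 0.0
time: 11.13
eef_pos: [0.5473, 0.0191, 0.0183]
tool_rot: [[-0.997, -0.079, -0.0], [-0.079, 0.997, -0.0], [0.0, 0.0, -1.0]]
wrist_force: [-0.7, -0.5, 1.5]
opening: 0.0597
grasp_force: 0.6
time: 11.3
eef_pos: [0.5481, 0.0192, 0.0183]
tool_rot: [[-0.997, -0.079, 0.0], [-0.079, 0.997, -0.0], [-0.0, -0.0, -1.0]]
wrist_force: [-0.9, -0.4, 0.8]
opening: 0.0599
grasp_force: 0.8
```

```bash
for i in 1 2; do python3 -m handwheel '[0.001,0.0001,0,0,0.3, 0.001,0.0001,0,0,0.3]' | grep -E "eef|wrist"; done; python3 - <<'E'
from h import *
A=[]
for i in range(4):
    c=read_camera("scene");X=cloud(c);im=c["frame"].astype(int)
    blue=(im[...,2]>1.6*im[...,0])&(im[...,2]>1.4*im[...,1])
    x,y,z=np.moveaxis(X,2,0)
    f=lambda a,b,k:fit(X[(x>.72)&(x<.775)&(y>a)&(y<b)&(z>.036)&(z<.07)&blue],0)
    print(f(-.02,.075,0),f(.12,.18,0),f(.22,.29,0))
E
```

```text
eef_pos: [0.5489, 0.0193, 0.0183]
wrist_force: [-3.0, 0.5, 1.1]
eef_pos: [0.5497, 0.0193, 0.0183]
wrist_force: [-1.7, -0.3, 1.4]
(array([-0.0715,  0.7521]), 215) (array([-0.0721,  0.7526]), 201) (array([-0.0612,  0.7474]), 268)
(array([-0.0687,  0.752 ]), 215) (array([-0.0751,  0.7531]), 207) (array([-0.0576,  0.7466]), 273)
(array([-0.0665,  0.752 ]), 211) (array([-0.0714,  0.7524]), 198) (array([-0.0611,  0.7475]), 276)
(array([-0.0752,  0.7523]), 217) (array([-0.0667,  0.7517]), 209) (array([-0.0635,  0.7482]), 273)
```

```bash
for i in 1 2; do python3 -m handwheel '[0.001,0.0001,0,0,0.3, 0.001,0.0001,0,0,0.3, 0.001,0.0001,0,0,0.3]' | grep -E "eef|wrist"; done
```

```text
eef_pos: [0.5504, 0.0194, 0.0183]
wrist_force: [-1.7, -0.2, 1.1]
eef_pos: [0.5511, 0.0195, 0.0183]
wrist_force: [-2.1, 0.0, 0.6]
```

```bash
python3 -m handwheel '[0.001,0.0001,0,0,0.3, 0.001,0.0001,0,0,0.3, 0.001,0.0001,0,0,0.3]' | grep -E "eef|wrist"; python3 -m handwheel '[0.001,0.0001,0,0,0.3, 0.001,0.0001,0,0,0.3, 0.001,0.0001,0,0,0.3]' | grep -E "eef|wrist"; python3 - <<'E'
from h import *
for i in range(4):
    c=read_camera("scene");X=cloud(c);im=c["frame"].astype(int)
    blue=(im[...,2]>1.6*im[...,0])&(im[...,2]>1.4*im[...,1])
    x,y,z=np.moveaxis(X,2,0)
    f=lambda a,b,k:fit(X[(x>.72)&(x<.775)&(y>a)&(y<b)&(z>.036)&(z<.07)&blue],0)
    print(f(-.02,.075,0),f(.12,.18,0))
E
```

```text
eef_pos: [0.5512, 0.0195, 0.0182]
wrist_force: [-4.8, -1.6, 3.8]
eef_pos: [0.5512, 0.0196, 0.0181]
wrist_force: [-8.9, -1.3, 7.6]
(array([-0.0794,  0.754 ]), 227) (array([-0.0701,  0.7523]), 205)
(array([-0.0719,  0.7536]), 218) (array([-0.0623,  0.7511]), 198)
(array([-0.0682,  0.7537]), 216) (array([-0.0709,  0.7523]), 205)
(array([-0.0724,  0.7537]), 221) (array([-0.0723,  0.7526]), 209)
```

The arm has stopped and the force is rising, so the bin is flush with the strip. I'll back off, raise the arm clear and check.

```bash
python3 -m handwheel '[-0.002,0,0,0,0.3, -0.02,-0.0015,0,0,0.3, -0.06,-0.005,0,0,0.3, -0.1,-0.008,0,0,0.3, -0.1,-0.008,0.05,0,0.3, -0.1,-0.008,0.1,0,0.3, -0.12,-0.05,0.15,0,0.3, -0.12,-0.1,0.15,0,0.3, -0.12,-0.15,0.15,0,0.3, -0.12,-0.2,0.15,0,0.3, -0.12,-0.25,0.15,0,0.3, -0.12,-0.25,0.15,0,0.3]'; python3 - <<'E'
from h import *
for n in("scene","top"):
    c=read_camera(n);X=cloud(c);im=c["frame"].astype(int)
    blue=(im[...,2]>1.6*im[...,0])&(im[...,2]>1.4*im[...,1])
    x,y,z=np.moveaxis(X,2,0)
    f=lambda a,b:fit(X[(x>.72)&(x<.775)&(y>a)&(y<b)&(z>.036)&(z<.07)&blue],0)
    if n=="scene": print(f(-.02,.075),f(.12,.18))
    q=np.sort(y[(z>.074)&(z<.086)&blue&(abs(x-.66)<.012)]);q=q[(q>-.1)&(q<.33)];print(n,[(g.min().round(4),g.max().round(4),len(g)) for g in np.split(q,np.where(np.diff(q)>.004)[0]+1)])
    if n=="top":cv2.imwrite("pics/c12.png",cv2.resize(c["frame"][150:300,100:300,::-1],None,fx=4,fy=4,interpolation=cv2.INTER_CUBIC))
E
```

```text
time: 14.03
eef_pos: [0.4634, -0.1736, 0.131]
tool_rot: [[-0.997, -0.075, 0.002], [-0.075, 0.997, -0.002], [-0.002, -0.002, -1.0]]
wrist_force: [-0.1, 1.2, 0.2]
opening: 0.0602
grasp_force: 0.0
(array([-0.0743,  0.7538]), 216) (array([-0.0746,  0.753 ]), 204)
scene [(np.float64(-0.0258), np.float64(-0.0171), 26), (np.float64(0.0726), np.float64(0.0819), 31), (np.float64(0.0866), np.float64(0.0952), 29), (np.float64(0.1866), np.float64(0.1945), 34), (np.float64(0.2029), np.float64(0.2107), 30), (np.float64(0.3013), np.float64(0.3085), 32)]
top [(np.float64(-0.0259), np.float64(-0.0199), 19), (np.float64(0.0727), np.float64(0.0794), 22), (np.float64(0.0867), np.float64(0.0925), 22), (np.float64(0.1875), np.float64(0.1951), 19), (np.float64(0.2019), np.float64(0.2082), 15), (np.float64(0.3009), np.float64(0.3084), 24)]
```

View pics/c12.png

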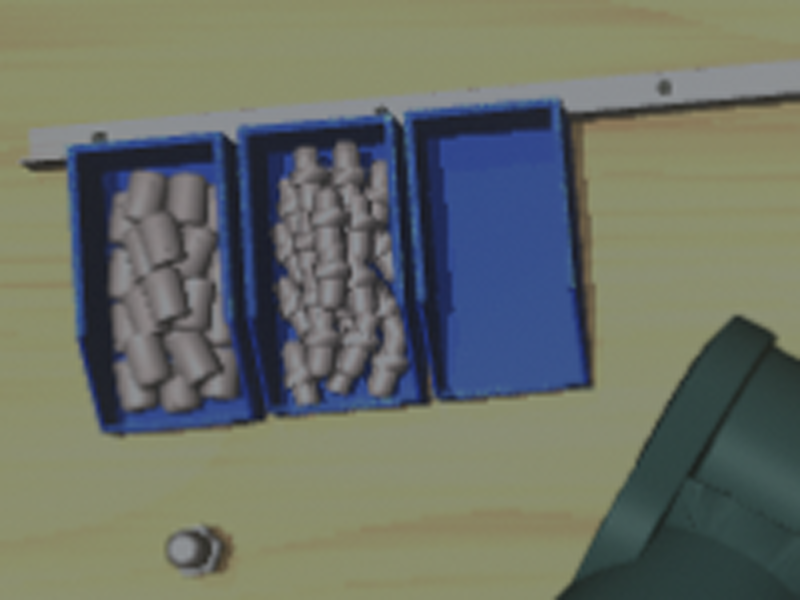

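The bin is upright and square, with its back against the strip at (485,108) and a gap of about 8 mm to the neighbour at (408,250). Nothing is touching it.

```bash
python3 -c "
from h import *
print(finish_job())"
```

```text
the job is handed in; nothing more can be done
None
```

The blue bin was tipped upright with fingertip pushes and now stands flush and square against the strip, about 8 mm from its neighbour; the job is handed in (no verdict was returned).

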